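# Hang the microscope stage insert on its stand

### The arm

A 6-joint arm with a two-finger parallel gripper is mounted at the origin on a cart in front of the work surface, level with it; the furniture and walls round the work are solid. World frame = base frame: x ahead of the robot, y to its left, z up, the work surface at z = 0. Lengths are in m, angles in rad, forces in N, time in s.
With the tool pointing down it reaches from about 0.3 to 0.95 m from the base axis. Payload 3.1 kg.
Tool frame: the origin (TCP) lies at the very end of the fingers, on their centre line; the grasp point (between the pads) lies 19 mm behind it; z points along the fingers, y is the line along which they close (so a half turn about z gives the same grasp; the last joint's range is limited). The gripper opens to 85 mm and grips with 20 to 120 N. Pads are 22 mm wide; open, the fingers measure 114 mm over their backs; the gripper's body (76 mm by 85 mm) begins 54 mm behind the grasp point. The pads swing forward as they close: fully open they stand 13 mm farther back than shut.
Start: joints at [-1.182, 0.308, 1.634, -0, 1.2, -0.07], TCP at [0.277, -0.56, 0.231] pointing down, gripper open.
Joint ranges: [-3.06, 3.06], [-0.79, 1.96], [0.05, 2.63], [-1.19, 4.34], [0.05, 2.64], [-2.94, 2.94]. Speed limits (rad/s): [2.79, 2.79, 3.14, 3.14, 3.14, 3.14].

### API

Orientations are given as a rotation vector (axis times angle).
In Python, from bench import status, imaging, hand_in gives the robot as it stands.
- The arm moves only by the shell command python3 -m crank 'ROWS' [FORCE]. ROWS is JSON, one flat list of numbers, 5 for each row, row after row: the opening, from 0 (shut) to 1 (fully open), then the shift along the tool's x, y, z normalised to -1 to 1, where 1 is 20 mm, then the turn about the tool's z normalised to -1 to 1, where 1 is 4 degrees. In form: [gripper, x, y, z, roll, gripper, x, y, z, roll, ...]. A call has 1 to 20 rows; each row shifts and turns the commanded pose from where the row before left it, along the tool's axes as they then stand; what a row does not reach is not made up. A row lasts 1/12 s, in which the tool goes at most 41.7 mm and 7.16 degrees, less where a joint would pass 70% of its speed; a pose out of reach is approached as far as the arm can. A call with a number of a shift or a turn outside -1 to 1 is refused whole. A call with a gripper value outside its range is refused whole. The fingers move at their own pace and stop on an object; FORCE is the grip in N (left out, the last holds). Time passes only in rows, so rows that do not move let the fingers close. It gives the time, the measured TCP pose, the force, the opening and the grip force at its end, in the units of the state.
- status.get_state(): the state, without advancing time (a new reading comes with each control period).
- imaging.camera(name): name is "side" or "top" or "wrist"; returns the picture (480x640x3 uint8, red, green, blue); there is no depth.
- imaging.camera_model(name): a dict with "intrinsics" (3x3 intrinsics, pixels), "rvec" (rotation vector, rad) and "tvec" (3), from world to camera coordinates, as OpenCV has them. Camera axes: x right, y down, z forward; pixel columns grow to the right and rows downward; lengths in m; the calibration is good to about 2 mm. A picture is of the moment at which its call begins: read the wrist's pose just before it. camera_model takes no time and is no camera call; for the wrist camera it gives the pose at the moment of the call.
- hand_in(): hands the job in; it is judged then, once.
The state is a dict: "clock": time; "q": joint angles; "dq": joint speeds; "effort": joint torques, N m; "tcp_pos": TCP position; "eef_rot": TCP orientation; "force": force on the tool from outside, world axes, zero at the start; "wrist_torque": the same for the moment, N m; "opening": finger opening in m; "grasp_force": force on a finger pad.
Only numpy, scipy, OpenCV 4.12 (cv2) and the standard library are available. Lean on these libraries where they do the work, as an engineer would, in place of code of your own. Each camera call takes 0.05 s, during which the arm holds its last target. There are 200 camera calls.

### The job

Take the microscope stage insert with the round window out of the rack and hang it by its two small upper eyes on the two pegs of the stand. Let go of it while it hangs out on the pegs, then push it along them until it lies flat against the stand's back panel. Leave the insert with the square window standing in the rack, and do not tip over the white bottle.

Things in the scene. Friction and masses are not known exactly. Their poses are not given: they have to be found in the camera images.
- round_insert: Loose plain dark metal plate upright in one of the rack's slots: 110 wide (y), 110 tall (z), 8 thick (x), faces alike; on its top a grip tab 34 wide, 40 tall, 10 thick (150 tall overall). Round window, 51 diameter, centred 47 above the bottom edge; two round eyes, 22 diameter, at y -32 and +32, 90 above the bottom edge. Origin: middle of the bottom edge. 0.2 kg. Grip the tab across its thickness.
- round_insert_eyes (a point): Point of the round-window insert midway between its two eyes, in the middle of the thickness, 90 mm above its origin.
- square_insert: Same plate, tab and eyes, but with a 45 mm square window; stands in the rack's other slot and stays there. Same origin and axes.
- rack: Fixed white rack, 150 (x) by 140 (y), with two slots along its y at x -38 and +38; slots 11 wide, floor 8 above the table, rails to 30 above the table. An insert stands in each slot; either may be in either. Origin: middle of the underside.
- stand: Fixed grey stand. Upright back panel 170 wide (y), top 190 above the table; its front face (x = 0) looks along -x, roughly to the robot. Two level round pegs, 10 diameter, stick out 68 along -x at y -32 and +32, axes 140 above the table; the last 6 is a collar of 14 diameter. Base plate 10 thick, to 100 in front of the face. Origin: on the table under the middle of the panel's front face.
- peg_mid (a point): Point on the panel's front face midway between the roots of the two pegs, 140 above the table; axes as the stand (x into the panel, y along the pegs' row, z up). When an insert hangs flush, its eyes' midpoint is about 4 in front of this point and 6 below it.
- white_bottle: Loose white screw-cap bottle, 50 mm diameter, 84 tall, standing on the table in front of the stand and rack. Origin: middle of its underside.
Mind the look-alikes: they are no part of the job. What is shaped like the round_insert but orange or purple is not meant.

How it is judged:
On the way:
1. the round-window insert hangs by its eyes on both pegs, away from the panel, and the robot has let go of it (y of round_insert_eyes in the frame of peg_mid between -0.012 and 0.012 m and z of round_insert_eyes in the frame of peg_mid between -0.013 and 0.002 m and angle between the y axis of round_insert and the y axis of peg_mid, either way round below 0.15 rad and x of round_insert_eyes in the frame of peg_mid between -0.066 and -0.01 m and contact force between each of the arm, the fingers and round_insert below 0.1 N), for 0.15 s.
At the end, for the whole second after the job is handed in: The round-window insert hangs at rest with a peg through each of its two eyes, upright within 0.1 rad, its back within 4 mm of the panel; the square-window insert still stands in its slot (moved less than 30 mm, upright within 0.3 rad), the white bottle stands upright (within 0.3 rad) (y of round_insert_eyes in the frame of peg_mid between -0.012 and 0.012 m and z of round_insert_eyes in the frame of peg_mid between -0.013 and 0.002 m and angle between the y axis of round_insert and the y axis of peg_mid, either way round below 0.15 rad and x of round_insert_eyes in the frame of peg_mid between -0.008 and 0.002 m and angle between round_insert's own z axis and vertical below 0.1 rad and linear speed of round_insert below 0.02 m/s and distance of square_insert from where it was at the start of the episode below 0.03 m and angle between each of square_insert, white_bottle's own z axis and vertical below 0.3 rad); the robot touches nothing.
It fails at once if the square-window insert is knocked over or taken out of its slot (distance of square_insert from where it was at the start of the episode above 0.04 m or angle between square_insert's own z axis and vertical above 0.4 rad).
It fails at once if the white bottle is tipped over (angle between white_bottle's own z axis and vertical above 0.6 rad).
It also fails if it takes over 56 s, if anything falls off the work surface, if the arm or the gripper's body presses on something with over 40 N, if the wrist force passes 120 N, or if a joint passes its speed limit or range.

## Working session

There is one attempt and no reset: what is moved stays moved. The work goes in short steps, Python scripts to look and compute and a shell command to move; the robot and the scene stay as the last step left them, time stands still between calls to the robot, and variables do not carry over. Pictures are saved under pics/ and viewed, at most 10 in all, crops included, and the job is handed in when it is done.

```bash
mkdir -p pics; python3 - <<'E'
from bench import status, imaging
import cv2
print(status.get_state())
for n in("top","side"):
    im=imaging.camera(n); cv2.imwrite(f"pics/{n}0.png",im[:,:,::-1])
    m=imaging.camera_model(n);print(n,m)
E
```

```text
{'clock': 0.0, 'q': array([-1.18171060e+00,  3.09004416e-01,  1.63523717e+00,  3.06163515e-05,
        1.19967472e+00, -6.96666792e-02]), 'dq': array([ 8.60145186e-04, -6.84281559e-04, -1.54388697e-05, -3.13344260e-04,
       -1.99825788e-03, -2.65922342e-04]), 'effort': array([-6.54965243e-04, -4.15246618e+01, -2.76670057e+01, -2.14769652e-04,
        1.02504468e-02, -1.49326951e-05]), 'tcp_pos': array([ 0.27645167, -0.55959854,  0.23002333]), 'eef_rot': array([-3.05707489e+00, -7.13764601e-01,  5.35841611e-04]), 'force': array([ 0.53914044, -0.45092185,  0.36722827]), 'wrist_torque': array([-0.00702492, -0.0219726 , -0.00576013]), 'grasp_force': 0.0, 'opening': 0.08549108758483744}
top {'intrinsics': array([[457.97531395,   0.        , 322.70498278],
       [  0.        , 457.97531395, 231.00279399],
       [  0.        ,   0.        ,   1.        ]]), 'rvec': array([ 2.1375758 , -2.13395527,  0.2116473 ]), 'tvec': array([-0.0287465 ,  0.49917024,  0.86279485])}
side {'intrinsics': array([[552.41883694,   0.        , 315.85023768],
       [  0.        , 552.41883694, 236.48896461],
       [  0.        ,   0.        ,   1.        ]]), 'rvec': array([ 0.31453174, -2.60380399,  1.54066064]), 'tvec': array([0.45596387, 0.17998305, 1.18621684])}
```

View pics/top0.png

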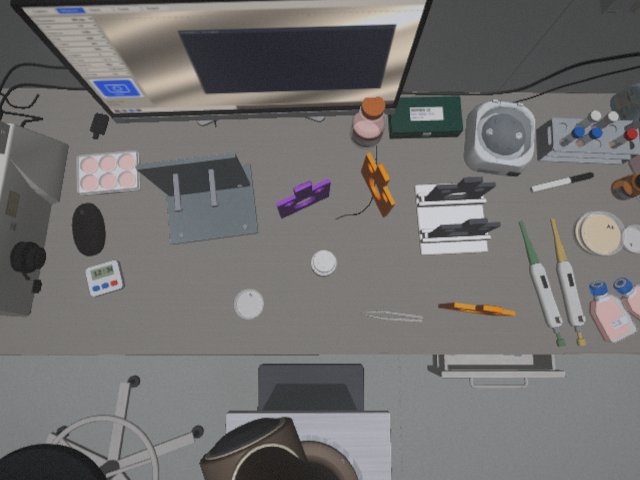

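View pics/side0.png

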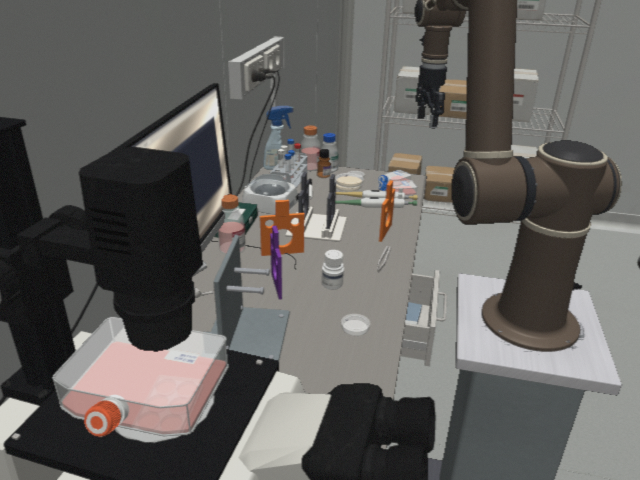

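The top view shows the stand at about (200,200), the rack at (452,215) with two dark inserts (tabs near (480,187) and (480,228)), and the bottle at (323,263). The orange and purple look-alikes are at (378,185), (478,309) and (303,198). I'll enlarge the rack and stand.

```bash
python3 - <<'E'
import cv2,numpy as np
t=cv2.imread("pics/top0.png");s=cv2.imread("pics/side0.png")
def c(im,x0,y0,w,h,k,g=1):
    o=cv2.resize(im[y0:y0+h,x0:x0+w],None,fx=k,fy=k,interpolation=cv2.INTER_CUBIC)
    return np.clip(255*(o/255.)**g,0,255).astype(np.uint8)
a=c(t,410,170,100,100,4,.5);b=c(t,135,145,130,100,3,.6);d=c(s,290,165,80,80,3,.5)
C=np.zeros((560,800,3),np.uint8);C[:400,:400]=a;C[:300,405:795]=b;C[305:545,405:645]=d
cv2.imwrite("pics/c1.png",C)
E
```

```text
(no output)
```

View pics/c1.png

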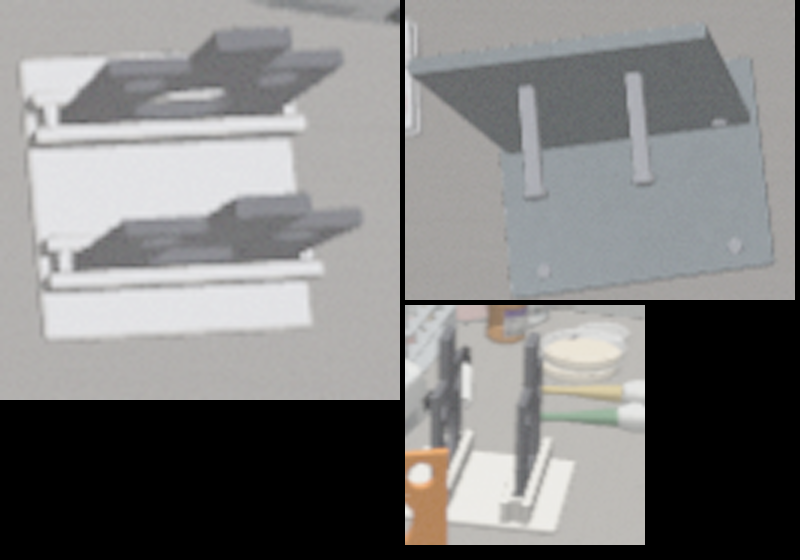

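The far insert (tab about (470,179)) appears to have a rounded window and the near one (tab about (476,222)) a straight-edged one. I'll measure now, then confirm the windows with the wrist camera.

```bash
cat > h.py <<'E'
import cv2,numpy as np
from bench import status,imaging
def ray(n,p,z,m=None):
    m=m or imaging.camera_model(n);R=cv2.Rodrigues(m["rvec"])[0];K=m["intrinsics"]
    c=-R.T@m["tvec"];d=R.T@np.linalg.inv(K)@[p[0],p[1],1.]
    return c+d*(z-c[2])/d[2]
def proj(n,P,m=None):
    m=m or imaging.camera_model(n)
    return cv2.projectPoints(np.array(P,float).reshape(-1,1,3),m["rvec"],m["tvec"],m["intrinsics"],None)[0].reshape(-1,2)
E
python3 - <<'E'
from h import *
A=lambda x,y:(410+x/4,170+y/4)
B=lambda x,y:(135+(x-405)/3,145+y/3)
np.set_printoptions(precision=4,suppress=True)
for n in("top","side","wrist"):
  m=imaging.camera_model(n);R=cv2.Rodrigues(m["rvec"])[0];print(n,-R.T@m["tvec"],R[2])
for k,p,z in [("far tab L",A(214,32),.158),("far tab R",A(290,30),.158),("far tab RF",A(290,50),.158),("near tab L",A(238,199),.158),("near tab R",A(309,196),.158),("near RF",A(309,214),.158),
 ("rack1",A(22,60),.008),("rack2",A(45,338),.008),("rack3",A(311,325),.008),
 ("tipL",B(535,195),.14),("tipR",B(643,182),.14),("rootL",B(527,88),.145),("rootR",B(634,74),.145),
 ("panL",B(413,75),.19),("panR",B(708,38),.19),("baseL",B(513,296),.01),("baseR",B(773,263),.01),("cap",(323,262),.084)]:
  print(k,ray("top",p,z))
s=status.get_state();print(cv2.Rodrigues(s["eef_rot"])[0])
E
```

```text
top [ 0.3373 -0.0115  0.9384] [ 0.1784 -0.0181 -0.9838]
side [0.2415 1.0333 0.722 ] [ 0.1898 -0.8547 -0.4832]
wrist [ 0.3491 -0.5229  0.3725] [-0.2872 -0.1384 -0.9478]
far tab L [ 0.5755 -0.2764  0.158 ]
far tab R [ 0.5766 -0.3105  0.158 ]
far tab RF [ 0.5673 -0.3099  0.158 ]
near tab L [ 0.4996 -0.2828  0.158 ]
near tab R [ 0.5011 -0.3142  0.158 ]
near RF [ 0.4931 -0.3137  0.158 ]
rack1 [ 0.6053 -0.2245  0.008 ]
rack2 [ 0.4576 -0.231   0.008 ]
rack3 [ 0.4647 -0.369   0.008 ]
tipL [0.5191 0.2303 0.14  ]
tipR [0.5273 0.167  0.14  ]
rootL [0.5833 0.2372 0.145 ]
rootR [0.5924 0.174  0.145 ]
panL [0.5766 0.2874 0.19  ]
panR [0.5995 0.1226 0.19  ]
baseL [0.4783 0.2806 0.01  ]
baseR [0.5017 0.105  0.01  ]
cap [ 0.4332 -0.0277  0.084 ]
[[ 0.8966  0.4429 -0.0008]
 [ 0.4429 -0.8966  0.002 ]
 [ 0.0002 -0.0022 -1.    ]]
```

```bash
python3 - <<'E'
from h import *
f=np.mean([imaging.camera("top").astype(float) for _ in range(8)],0)[:,:,::-1]
c=f[172:242,412:504]
c=cv2.resize(c,None,fx=8,fy=8,interpolation=cv2.INTER_CUBIC)
cv2.imwrite("pics/c2.png",np.clip(255*(np.clip(c,0,255)/160.)**.7,0,255).astype(np.uint8))
E
```

```text
(no output)
```

View pics/c2.png

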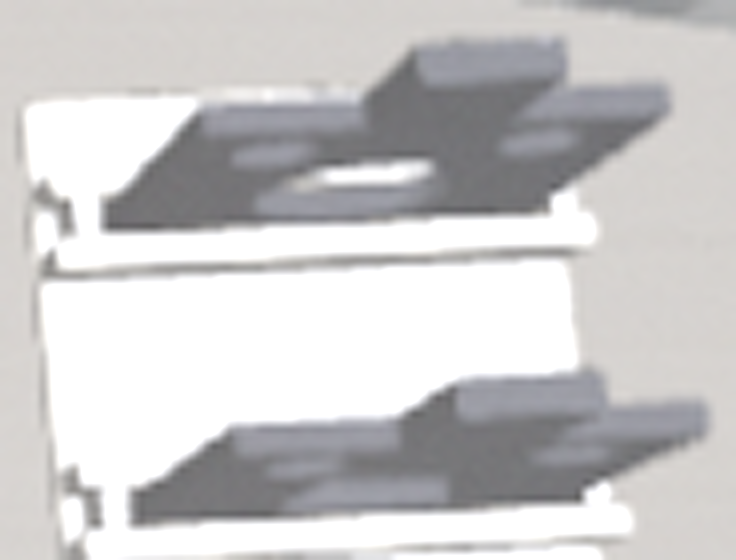

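In the crop, the far insert's window (tab around (473,180)) is an ellipse with curved, tapered ends, so it is round. The near one's window (around (458,233)) has straight edges and sharp corners, so it is square. The target is the far insert; the purple and orange plates are decoys. I'll move above it.

```bash
python3 -m crank '[0.5,0.95,-0.27,0,0,0.5,0.95,-0.27,0,0,0.5,0.95,-0.27,0,0,0.5,0.95,-0.27,0,0,0.5,0.95,-0.27,0,0,0.5,0.95,-0.27,0,0,0.5,0.95,-0.27,0,0,0.5,0.95,-0.27,0,0,0.5,0.95,-0.27,0,0,0.5,0.95,-0.27,0,0,0.5,0.95,-0.27,0,0,0.5,0.95,-0.27,0,0,0.5,0.95,-0.27,0,0,0.5,0.95,-0.27,0,0,0.5,0.95,-0.27,0,0,0.5,0.95,-0.27,0,0,0.5,0.95,-0.27,0,0,0.5,0.95,-0.27,0,0,0.5,1,-0.27,0,0,0.5,1,-0.27,0,0]' 60
python3 -m crank '[0.5,0,0,0,-1,0.5,0,0,0,-1,0.5,0,0,0,-1,0.5,0,0,0,-1,0.5,0,0,0,-1,0.5,0,0,0,-1,0.5,0,0,0,-1,0.5,0,0,0,-1,0.5,0,0,0,-1,0.5,0,0,0,-1,0.5,0,0,0,-1,0.5,0,0,0,-1,0.5,0,0,0,-1,0.5,0,0,0,-1,0.5,0,0,0,-1,0.5,0,0,0,-1,0.5,0,0,0,-0.6,0.5,0,0,0,0,0.5,0,0,0,0]'
python3 - <<'E'
from h import *
s=status.get_state();print(s["clock"],s["tcp_pos"],cv2.Rodrigues(s["eef_rot"])[0].round(4))
im=imaging.camera("wrist");cv2.imwrite("pics/w1.png",im[:,:,::-1])
np.save("w1.npy",imaging.camera_model("wrist"),allow_pickle=True)
E
```

```text
clock: 2.17
tcp_pos: [0.5721, -0.2937, 0.2314]
eef_rot: [3.059, 0.714, 0.0]
force: [0.7, -0.3, 0.3]
opening: 0.0427
grasp_force: 0.0
clock: 3.75
tcp_pos: [0.5714, -0.2944, 0.2313]
eef_rot: [2.17, 2.272, 0.0]
force: [0.3, 0.1, -0.4]
opening: 0.0429
grasp_force: 0.0
3.75 [ 0.5714388  -0.29437206  0.23128171] [[-0.0457  0.999   0.    ]
 [ 0.999   0.0457 -0.    ]
 [-0.      0.     -1.    ]]
```

View pics/w1.png

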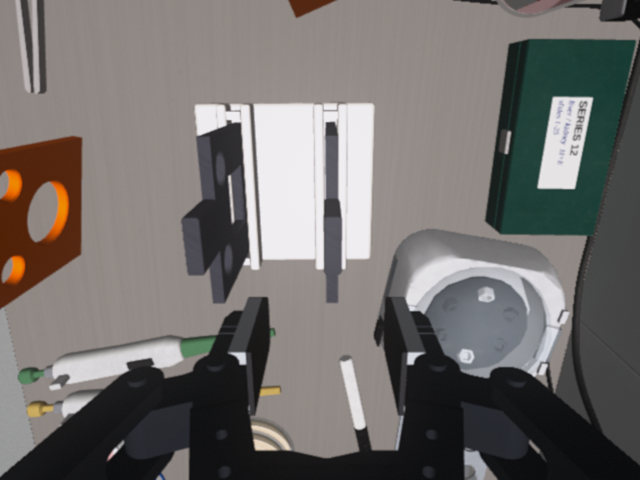

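The wrist view shows the far tab edge-on at about (324–341, 200–272), and the square window of the near plate at (235,185). I'll measure the tab more exactly.

```bash
python3 - <<'E'
from h import *
m=np.load("w1.npy",allow_pickle=True).item();g=cv2.cvtColor(cv2.imread("pics/w1.png"),6)
M=(g[190:310,300:370]<75)
for r in range(0,118,5):
    x=np.where(M[r])[0]; print(r+190,(x.min()+300,x.max()+301) if len(x) else 0,end=' ')
print()
for p in[(324.5,202),(341.5,202),(324.5,272),(341.5,272)]: print(ray("wrist",p,.158,m))
for p in[(327,302),(338,302),(327,125),(338,125)]: print(ray("wrist",p,.118,m))
# tab centre to 3D check
print(proj("wrist",[[.5715,-.276,.158],[.5715,-.310,.158]],m))
for p in [(255,103),(373,103),(370,259),(255,270)]:print(ray("wrist",p,.008,m))
E
```

```text
190 0 195 0 200 (np.int64(325), np.int64(338)) 205 (np.int64(325), np.int64(339)) 210 (np.int64(325), np.int64(340)) 215 (np.int64(325), np.int64(340)) 220 0 225 0 230 0 235 0 240 0 245 0 250 0 255 0 260 0 265 0 270 0 275 0 280 0 285 0 290 0 295 0 300 0 305 0 
[ 0.56832088 -0.26848384  0.158     ]
[ 0.5771712  -0.26807314  0.158     ]
[ 0.57010315 -0.30821776  0.158     ]
[ 0.57945551 -0.30778179  0.158     ]
[ 0.57336184 -0.34787825  0.118     ]
[ 0.58071451 -0.34753478  0.118     ]
[ 0.56797745 -0.23262425  0.118     ]
[ 0.57438773 -0.23232811  0.118     ]
[[329.88861409 216.08408359]
 [326.88274288 275.06573858]]
[ 0.50856721 -0.22670905  0.008     ]
[ 0.60538463 -0.22224163  0.008     ]
[ 0.61378682 -0.36020724  0.008     ]
[ 0.50754923 -0.37623331  0.008     ]
```

```bash
python3 -m crank '[0.5,0.1,0.08,1,0,0.5,0,0,1,0,0.5,0,0,1,0,0.5,0,0,1,0,0.5,0,0,0.8,0,0.5,0,0,0.65,0,0.5,0,0,0,0,0,0,0,0,0,0,0,0,0,0,0,0,0,0,0,0,0,0,0,0,0,0,0,0,0,0,0,0,0,0]' 60
```

```text
clock: 4.88
tcp_pos: [0.5741, -0.293, 0.124]
eef_rot: [2.167, 2.27, 0.001]
force: [0.2, -0.6, 4.5]
opening: 0.0089
grasp_force: 59.2
```

```bash
python3 -m crank '[0,0,0,-0.5,0,0,0,0,-1,0,0,0,0,-1,0,0,0,0,-1,0,0,0,0,-1,0,0,0,0,-1,0,0,0,0,-1,0,0,0,0,-1,0,0,0,0,-1,0,0,0,0,-1,0,0,0,0,0,0]'
python3 -m crank '[0,0.5,-0.15,0,0,0,1,-0.15,0,0,0,1,-0.15,0,0,0,1,-0.15,0,0,0,1,-0.15,0,0,0,1,-0.15,0,0,0,1,-0.15,0,0,0,1,-0.15,0,0,0,1,-0.15,0,0,0,1,-0.15,0,0,0,1,-0.15,0,0,0,1,-0.15,0,0,0,1,-0.15,0,0,0,1,-0.15,0,0,0,1,-0.15,0,0,0,1,-0.15,0,0,0,1,-0.15,0,0,0,1,-0.15,0,0,0,1,-0.14,0,0]'
python3 -m crank '[0,1,0,0,0,0,1,0,0,0,0,1,0,0,0,0,1,0,0,0,0,1,0,0,0,0,0.9,0,0,0,0,0,0,0,-0.6,0,0,0,0,-0.7,0,0,0,0,0,0,0,0,0,0,0,0,0,0,0]'
python3 - <<'E'
from h import *
for n in("top","side","wrist"):
    im=imaging.camera(n);cv2.imwrite(f"pics/{n}2.png",im[:,:,::-1])
np.save("w2.npy",imaging.camera_model("wrist"),allow_pickle=True)
s=status.get_state();print(s["clock"],s["tcp_pos"],cv2.Rodrigues(s["eef_rot"])[0].round(4))
E
```

```text
clock: 5.8
tcp_pos: [0.5746, -0.2933, 0.3177]
eef_rot: [2.163, 2.267, 0.003]
force: [1.0, -1.0, 0.1]
opening: 0.0093
grasp_force: 59.4
clock: 7.38
tcp_pos: [0.4961, 0.0759, 0.3095]
eef_rot: [-2.166, -2.27, 0.006]
force: [-0.3, -0.4, -2.1]
opening: 0.0093
grasp_force: 59.3
clock: 8.3
tcp_pos: [0.4922, 0.1923, 0.3109]
eef_rot: [-2.064, -2.367, 0.003]
force: [0.4, -0.4, -1.4]
opening: 0.0091
grasp_force: 59.2
8.45 [0.49301955 0.19223983 0.31188192] [[-1.363e-01  9.907e-01 -7.000e-04]
 [ 9.907e-01  1.363e-01 -1.000e-04]
 [-0.000e+00 -8.000e-04 -1.000e+00]]
```

View pics/wrist2.png

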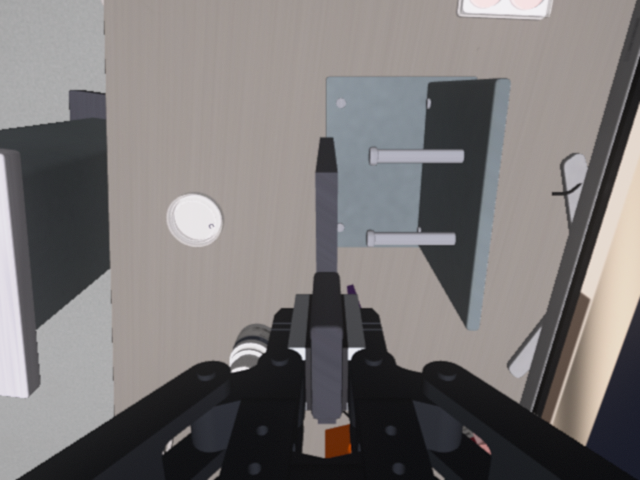

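The wrist view shows both pegs nearly horizontal: tips at (370,156) and (367,239), roots at (463,157) and (455,239). The plate's +y end has its top corners near (317,172) and (338,172).

```bash
python3 - <<'E'
from h import *
np.set_printoptions(precision=4,suppress=True)
m=np.load("w2.npy",allow_pickle=True).item();s=status.get_state();R=cv2.Rodrigues(s["eef_rot"])[0];t=s["tcp_pos"]
for k,p,z in[("tipA",(369,156),.14),("tipB",(366,239),.14),("rootA",(463,157),.14),("rootB",(455,239),.14),("plate",(317,172),.306),("plate",(338,172),.306),("platebot",(320,139),.196),("platebot",(335,139),.196),("tabtop -y",(312,421),.346),("tabtop",(342,421),.346)]:
    P=ray("wrist",p,z,m);print(k,P,R.T@(P-t))
g=cv2.imread("pics/wrist2.png")
c=cv2.resize(g[125:265,300:480],None,fx=4,fy=4,interpolation=cv2.INTER_CUBIC)
cv2.imwrite("pics/w2c.png",np.clip(255*(c/255.)**.6,0,255).astype(np.uint8))
E
```

```text
tipA [0.5182 0.2311 0.14  ] [0.035  0.0303 0.1719]
tipB [0.5267 0.167  0.14  ] [-0.0296  0.0301  0.1719]
rootA [0.5866 0.2398 0.14  ] [0.0343 0.0993 0.1718]
rootB [0.5956 0.1765 0.14  ] [-0.0295  0.0996  0.1718]
plate [0.4815 0.2458 0.306 ] [ 0.0546 -0.0041  0.0059]
plate [0.4888 0.2468 0.306 ] [0.0546 0.0033 0.0059]
platebot [0.481  0.2447 0.196 ] [ 0.0536 -0.0047  0.1159]
platebot [0.4898 0.2459 0.196 ] [0.0536 0.0042 0.1159]
tabtop -y [0.4901 0.1749 0.346 ] [-0.0168 -0.0053 -0.0341]
tabtop [0.4994 0.1762 0.346 ] [-0.0167  0.0041 -0.0341]
```

View pics/w2c.png

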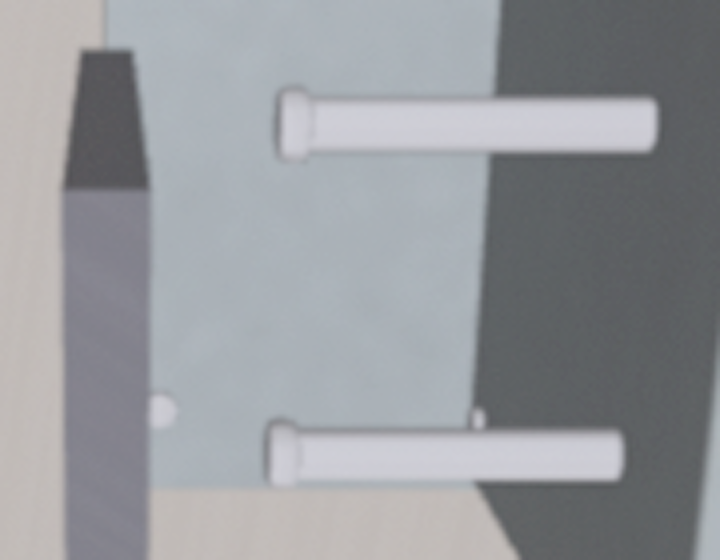

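Peg mid is about 3 mm to tool +x of the plate centre and the yaw is aligned. I'll shift, descend to eye height, then check.

```bash
python3 -m crank '[0,0.15,0,0.5,0,0,0,0,1,0,0,0,0,1,0,0,0,0,1,0,0,0,0,1,0,0,0,0,1,0,0,0,0,1,0,0,0,0,0.7,0,0,0,0,0,0,0,0,0,0,0,0,0,0,0,0]'
python3 - <<'E'
from h import *
im={}
for n in("side","wrist"):
    im[n]=imaging.camera(n)[:,:,::-1];cv2.imwrite(f"pics/{n}3.png",im[n])
m=imaging.camera_model("wrist");np.save("w3.npy",m,allow_pickle=True)
s=status.get_state();print(s["clock"],s["tcp_pos"],s["force"],cv2.Rodrigues(s["eef_rot"])[0].round(4))
a=cv2.resize(im["side"][215:355,190:310],None,fx=4,fy=4,interpolation=cv2.INTER_CUBIC)
b=cv2.resize(im["wrist"][60:340,290:450],None,fx=2,fy=2)
C=np.zeros((560,800,3),np.uint8);C[:560,:480]=a;C[:560,480:800]=b
cv2.imwrite("pics/c3.png",np.clip(255*(C/255.)**.6,0,255).astype(np.uint8))
E
```

```text
clock: 9.37
tcp_pos: [0.4936, 0.1957, 0.169]
eef_rot: [2.063, 2.368, 0.002]
force: [0.6, -0.8, -1.1]
opening: 0.009
grasp_force: 59.2
9.4667 [0.49414903 0.1958501  0.16977122] [-0.0764013  -0.35084045 -1.81350612] [[-1.371e-01  9.906e-01  2.900e-03]
 [ 9.906e-01  1.371e-01  9.000e-04]
 [ 5.000e-04  3.000e-03 -1.000e+00]]
```

View pics/c3.png

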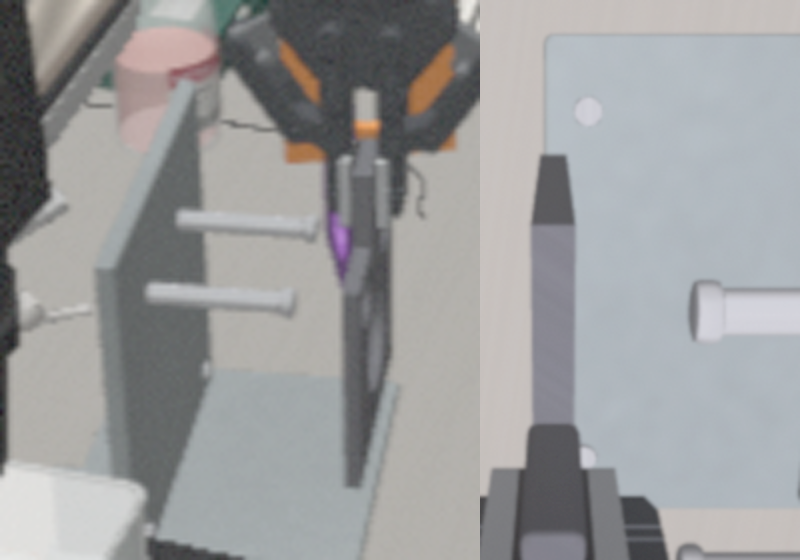

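The side crop shows the plate upright in front of the peg tips, with its bottom +y corner at about (352,487) in the crop, its top corner near (357,280), and the near peg tip at (288,300). I'll check heights numerically.

```bash
python3 - <<'E'
from h import *
np.set_printoptions(precision=2,suppress=True)
s=status.get_state();R=cv2.Rodrigues(s["eef_rot"])[0];t=s["tcp_pos"];print(t)
e=t+.055*R[:,0]
def cr(P):return (proj("side",P)-[190,215])*4
for z in(.048,.052,.056,.158,.162,.166):
    print(z,cr([[*(e-.004*R[:,1])[:2],z],[*(e+.004*R[:,1])[:2],z]]).ravel())
# near peg collar/tip measured
for z in (.13,.133,.136,.14,.147): print("tip",z,cr([[.5190,.2305,z]]).ravel())
g=cv2.imread("pics/side3.png");c=g[255:345,270:295]
for r in range(325,345):print(r,g[r,272:286].mean(1).astype(int))
E
```

```text
[0.49 0.2  0.17]
0.048 [355.3  497.08 338.49 495.83]
0.052 [355.19 490.4  338.34 489.15]
0.056 [355.08 483.7  338.2  482.45]
0.158 [352.05 303.86 334.34 302.65]
0.162 [351.93 296.45 334.18 295.23]
0.166 [351.8  289.   334.02 287.79]
tip 0.13 [289.47 319.56]
tip 0.133 [289.29 314.22]
tip 0.136 [289.11 308.87]
tip 0.14 [288.87 301.71]
tip 0.147 [288.45 289.11]
325 [125 125 125 105  70  55  52  51  42  36  64 108 126 122]
326 [126 127 125 105  72  56  52  48  42  45  76 114 125 115]
327 [126 127 123 103  69  56  53  48  43  49  91 116 122 110]
328 [124 125 124 104  72  54  49  50  39  49 103 124 123 103]
329 [127 126 124 112  80  55  54  52  47  62 107 125 121 104]
330 [127 127 125 113  81  56  52  52  48  66 107 124 118 103]
331 [126 125 124 112  82  57  50  50  51  89 117 121 115 111]
332 [125 125 124 111  82  54  54  51  56 103 123 121 106 111]
333 [125 125 124 114  81  56  52  52  63 108 125 121 100 119]
334 [126 126 124 112  81  58  53  54  71 110 126 118 102 122]
335 [128 126 126 114  82  57  54  60  89 118 125 118 104 122]
336 [126 125 127 116  87  68  66  68  95 122 124 108 111 129]
337 [126 129 127 127 122 120 113 108 119 127 123 104 122 133]
338 [130 127 127 129 127 127 127 124 127 128 123 104 119 136]
339 [131 129 130 129 128 128 128 128 127 126 120 102 120 137]
340 [128 129 128 129 129 128 128 129 128 126 114 111 127 137]
341 [127 129 129 130 129 128 129 129 129 124 106 108 129 136]
342 [130 128 129 129 127 127 129 129 132 126 107 119 134 136]
343 [129 129 129 129 129 129 129 128 129 122 105 121 135 137]
344 [128 129 129 129 130 129 131 130 129 119 115 130 136 137]
```

```bash
python3 -m crank '[0,0,0,0.18,0,0,0,0,0,0,0,0,0.4,0,0,0,0,0.4,0,0,0,0,0.4,0,0,0,0,0.3,0,0,0,0,0.3,0,0,0,0,0,0,0]'
python3 -c "
from bench import status;s=status.get_state();print(s['tcp_pos'],s['force'],s['wrist_torque'])"
```

```text
clock: 10.13
tcp_pos: [0.5304, 0.2006, 0.1648]
eef_rot: [2.063, 2.368, 0.002]
force: [0.3, -0.2, -1.9]
opening: 0.0092
grasp_force: 59.3
[0.5303641  0.20059541 0.16482789] [ 0.32427924 -0.17234827 -1.94707148] [0.03797269 0.02113293 0.02554688]
```

```bash
python3 -m crank '[0,0,0.4,0,0,0,0,0.35,0,0,0,0,0,0,0,0,0,0,0.25,0,0,0,0,0,0,0,0,0,0,0]'
python3 - <<'E'
from h import *
s=status.get_state();print(s['tcp_pos'],s['force'],s['wrist_torque'])
im=imaging.camera("side")[:,:,::-1];w=imaging.camera("wrist")[:,:,::-1]
C=np.zeros((560,800,3),np.uint8);C[:,:480]=cv2.resize(im[215:355,190:310],None,fx=4,fy=4,interpolation=cv2.INTER_CUBIC);C[:,480:]=cv2.resize(w[60:340,300:460],None,fx=2,fy=2)
cv2.imwrite("pics/c4.png",np.clip(255*(C/255.)**.6,0,255).astype(np.uint8))
E
```

```text
clock: 10.63
tcp_pos: [0.5439, 0.2026, 0.16]
eef_rot: [2.063, 2.369, 0.002]
force: [1.0, -0.7, -0.5]
opening: 0.0091
grasp_force: 59.6
[0.54386123 0.20258495 0.15997045] [ 1.04252679 -0.67721161 -0.47855164] [-0.0080095  -0.2431075   0.02808973]
```

View pics/c4.png

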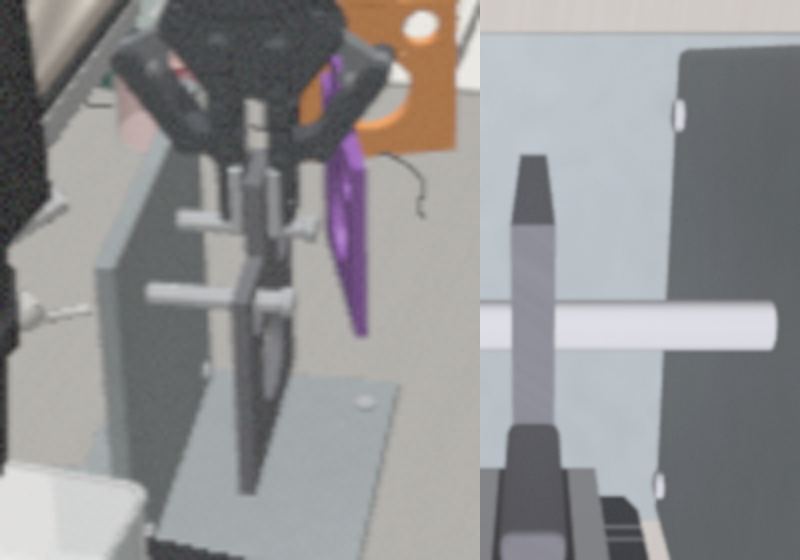

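The near peg passes through the plate's eye and the far peg's tip shows beyond it, so both eyes are on. Next I release, wait and rise.

```bash
python3 -m crank '[0.15,0,0,0,0,0.25,0,0,0,0,0.35,0,0,0,0,0.35,0,0,0,0,0.35,0,0,0,0,0.35,0,0,0,0,0.35,0,0,0,0,0.35,0,0,-0.5,0,0.35,0,0,-1,0,0.35,0,0,-1,0,0.35,0,0,-1,0,0.35,0,0,-0.8,0,0.35,0,0,0,0]'
python3 - <<'E'
from h import *
s=status.get_state();print(s['tcp_pos'],s['force'])
im=imaging.camera("side")[:,:,::-1];w=imaging.camera("wrist")[:,:,::-1]
C=np.zeros((560,800,3),np.uint8);C[:,:480]=cv2.resize(im[215:355,190:310],None,fx=4,fy=4,interpolation=cv2.INTER_CUBIC);C[:,480:]=cv2.resize(w[60:340,300:460],None,fx=2,fy=2)
cv2.imwrite("pics/c5.png",np.clip(255*(C/255.)**.6,0,255).astype(np.uint8))
E
```

```text
clock: 11.82
tcp_pos: [0.5463, 0.2033, 0.251]
eef_rot: [2.06, 2.365, 0.012]
force: [0.7, 0.7, 0.5]
opening: 0.0301
grasp_force: 0.0
[0.54629946 0.20331207 0.25099817] [0.70635775 0.74142173 0.51281261]
```

View pics/c5.png

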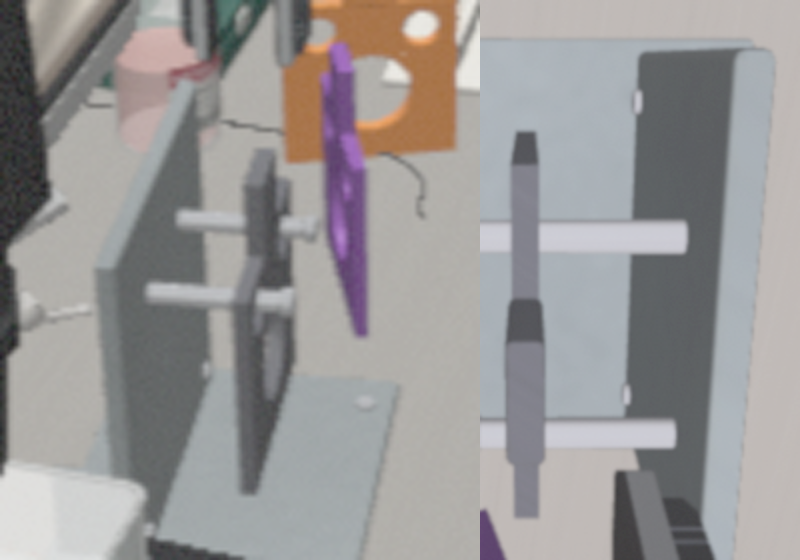

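It hangs freely on both pegs about 47 mm out. To push squarely at peg height, I'll back off, turn 90°, open fully and push both shoulders outside the pegs.

```bash
python3 -m crank '[0.35,0,-1,0,0,0.35,0,-1,0,0,1,0,0,0,-1,1,0,0,0,-1,1,0,0,0,-1,1,0,0,0,-1,1,0,0,0,-1]'
python3 -c "
from bench import status;s=status.get_state();print(s['q'],s['dq'])"
```

```text
clock: 12.5
tcp_pos: [0.5025, 0.1966, 0.2437]
eef_rot: [-1.615, -2.692, 0.004]
force: [-0.4, 0.1, -0.1]
opening: 0.0852
grasp_force: 0.0
[ 2.92198949e-01  1.34119909e-01  1.82025520e+00 -3.91155120e-06
  1.19081589e+00 -1.97954584e-01] [-5.50935378e-04  7.21727860e-04 -1.63117405e-03 -3.63506764e-04
  2.42982170e-04 -8.27953529e-01]
```

```bash
python3 -m crank '[1,0,0,0,-1,1,0,0,0,-1,1,0,0,0,-1,1,0,0,0,-1,1,0,0,0,-1,1,0,0,0,-1,1,0,0,0,-1,1,0,0,0,-1,1,0,0,0,-1,1,0,0,0,-1,1,0,0,0,-1,1,0,0,0,-1,1,0,0,0,-1,1,0,0,0,-1,1,0,0,0,-1,1,0,0,0,-1,1,0,0,0,-1,1,0,0,0,-0.5,1,0,0,0,0,1,0,0,0,0]'
python3 - <<'E'
from h import *
s=status.get_state();R=cv2.Rodrigues(s["eef_rot"])[0];t=s["tcp_pos"];print(t,R.round(4),s['q'])
P=np.array([.590,.2075,.14]);print("peg_mid in tool",R.T@(P-t))
E
```

```text
clock: 14.17
tcp_pos: [0.5029, 0.1967, 0.2442]
eef_rot: [0.214, -3.132, 0.001]
force: [-0.1, 0.5, -0.0]
opening: 0.0855
grasp_force: 0.0
[0.50286212 0.19669403 0.24416754] [[-9.907e-01 -1.362e-01 -2.700e-03]
 [-1.362e-01  9.907e-01 -8.000e-04]
 [ 2.800e-03 -4.000e-04 -1.000e+00]] [ 2.92200261e-01  1.33918722e-01  1.81948998e+00  7.52644766e-06
  1.19098368e+00 -1.41523232e+00]
peg_mid in tool [-0.08808553 -0.00111926  0.10392469]
```

```bash
python3 -m crank '[1,0,-0.05,1,0,1,0,0,1,0,1,0,0,1,0,1,0,0,1,0,1,0,0,1,0,1,0,0,0.5,0,1,0,0,0,0,1,-0.3,0,0,0,1,-0.3,0,0,0,1,-0.2,0,0,0,1,-0.2,0,0,0,1,-0.2,0,0,0,1,-0.2,0,0,0,1,-0.2,0,0,0,1,-0.2,0,0,0,1,0,0,0,0]'
python3 - <<'E'
from h import *
s=status.get_state();print(s['tcp_pos'],s['force'])
im=imaging.camera("side")[:,:,::-1];w=imaging.camera("wrist")[:,:,::-1]
C=np.zeros((560,800,3),np.uint8);C[:,:480]=cv2.resize(im[215:355,190:310],None,fx=4,fy=4,interpolation=cv2.INTER_CUBIC);C[:240,480:]=cv2.resize(w,None,fx=.5,fy=.5)
cv2.imwrite("pics/c6.png",np.clip(255*(C/255.)**.6,0,255).astype(np.uint8))
E
```

```text
clock: 15.5
tcp_pos: [0.54, 0.2011, 0.1362]
eef_rot: [0.216, -3.134, -0.0]
force: [-2.3, -0.4, 1.4]
opening: 0.0853
grasp_force: 1.0
[0.53997818 0.20105268 0.13619656] [-2.27509705 -0.41455503  1.42096768]
```

View pics/c6.png

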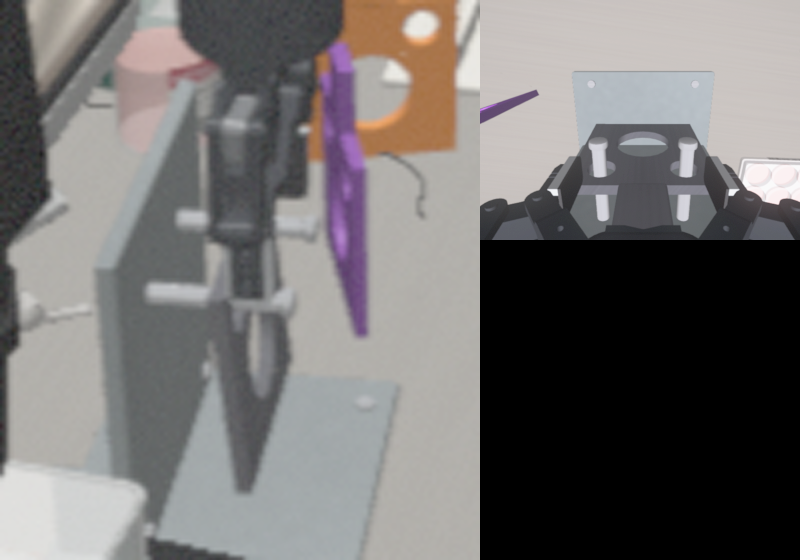

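The crop shows the plate moving in but leaning, with its bottom lagging, because contact is above the pegs. I'll back off, close the fingers, and push between the pegs with the tip slightly below the peg tops.

```bash
python3 -m crank '[1,0.5,0,0,0,1,0.6,0,0,0,1,0.5,0,0,0,1,0,0,-1,0,1,0,0,-1,0,1,0,0,-1,0,0,0,0,0,0,0,0,0,0,0,0,0,0,0,0,0,0,0,0,0,0,0,0,0,0,0,0,0,0,0,0,0,0,0,0,0,0,0,0,0]' 20
python3 -m crank '[0,0,0,1,0,0,0,0,1,0,0,0,0,0.8,0,0,0,0,0,0]'
cat > look.py <<'E'
from h import *
import sys
s=status.get_state();R=cv2.Rodrigues(s["eef_rot"])[0];t=s["tcp_pos"]
print(t.round(4),s['force'].round(2),s['opening'],"peg_mid in tool",(R.T@(np.array([.590,.2075,.14])-t)).round(4))
g=imaging.camera("side").mean(2)
# dark plate's +y edge columns in side view
for r in (290,300,310,320,330):
    x=np.where(g[r,225:275]<62)[0]+225
    print(r,x.min() if len(x) else None,x.max() if len(x) else None,end=' | ')
print()
E
python3 look.py
```

```text
clock: 16.77
tcp_pos: [0.5077, 0.1965, 0.1951]
eef_rot: [0.216, -3.133, 0.0]
force: [0.4, 0.6, 0.3]
opening: 0.0001
grasp_force: 0.0
clock: 17.1
tcp_pos: [0.5049, 0.1956, 0.136]
eef_rot: [0.215, -3.127, 0.003]
force: [-0.8, -0.4, -0.7]
opening: -0.0003
grasp_force: 0.0
[0.5049 0.1956 0.136 ] [-0.77 -0.42 -0.71] -0.00025999558515763514 peg_mid in tool [-0.0859  0.0001 -0.0047]
290 225 246 | 300 225 257 | 310 225 256 | 320 225 253 | 330 225 249 |
```

```bash
python3 -m crank '[0,-0.3,0,0,0,0,-0.3,0,0,0,0,-0.3,0,0,0,0,-0.2,0,0,0,0,-0.2,0,0,0,0,-0.2,0,0,0,0,-0.2,0,0,0,0,-0.2,0,0,0,0,-0.2,0,0,0,0,-0.2,0,0,0,0,-0.2,0,0,0,0,-0.2,0,0,0,0,-0.1,0,0,0,0,0,0,0,0]'; python3 look.py
```

```text
clock: 18.32
tcp_pos: [0.5644, 0.2044, 0.1396]
eef_rot: [-0.216, 3.132, 0.0]
force: [-0.1, 0.6, -0.5]
opening: 0.0001
grasp_force: 0.0
[0.5644 0.2044 0.1396] [-0.13  0.58 -0.47] 9.632458692104994e-05 peg_mid in tool [-0.0258 -0.0004 -0.0003]
290 225 233 | 300 225 249 | 310 225 247 | 320 225 244 | 330 225 240 |
```

```bash
python3 -m crank '[0,-0.1,0,0,0,0,-0.1,0,0,0,0,-0.05,0,0,0,0,0,0,0,0]'; python3 look.py; python3 -m crank '[0,-0.05,0,0,0,0,-0.05,0,0,0,0,0,0,0,0]';python3 look.py
```

```text
clock: 18.7
tcp_pos: [0.5666, 0.2046, 0.1393]
eef_rot: [0.216, -3.13, 0.001]
force: [-6.1, -2.2, 2.6]
opening: 0.0001
grasp_force: 0.0
[0.5666 0.2046 0.1393] [-6.06 -2.21  2.59] 8.235376164778725e-05 peg_mid in tool [-0.0236 -0.0004 -0.0008]
290 225 232 | 300 225 248 | 310 225 246 | 320 225 242 | 330 225 239 | 
clock: 19.0
tcp_pos: [0.5665, 0.2046, 0.1389]
eef_rot: [0.216, -3.125, 0.002]
force: [-9.3, -2.9, 5.0]
opening: 0.0003
grasp_force: 0.0
[0.5665 0.2046 0.1389] [-9.33 -2.87  4.98] 0.00028695911440173715 peg_mid in tool [-0.0237 -0.0004 -0.0013]
290 225 232 | 300 225 248 | 310 225 246 | 320 225 242 | 330 225 239 |
```

Firm contact. I'll back off and measure how the plate hangs.

```bash
python3 -m crank '[0,0.1,0,0,0,0,0.3,0,0,0,0,0.8,0,0,0,0,1,0,0,0,0,1,0,0,0,0,0,0,-1,0,0,0,0,-1,0,0,0,0,-1,0,0,0,0,-1,0,0,0,0,-1,0,0,0,0,0,0]'
cat > tilt.py <<'E'
from h import *
np.set_printoptions(precision=2,suppress=True,linewidth=150)
f=np.mean([imaging.camera("side").astype(float) for _ in range(4)],0).mean(2)
cv2.imwrite("pics/s_f.png",f)
e=np.array([-.1363,.9907,0]);u=np.array([.9907,.1363,0]);P0=np.array([.590,.2075,0])
# predicted columns of +y end's front(-x)/back corners for flush plate (mid at -.005)
for z in(.06,.08,.10,.12,.145):
    a=proj("side",[P0+e*.055+u*d+[0,0,z] for d in(-.001,-.005,-.009,-.013,-.017)])
    r=int(round(a[1,1]));print(z,r,"pred",a[:,0],"grey",int(a[0,0])-9,f[r,int(a[0,0])-9:int(a[0,0])+22].astype(int))
E
python3 tilt.py
```

```text
clock: 19.97
tcp_pos: [0.5107, 0.1975, 0.245]
eef_rot: [-0.215, 3.123, 0.004]
force: [0.8, 0.0, 0.7]
opening: -0.0002
grasp_force: 0.0
0.06 330 pred [226.64 228.73 230.81 232.9  234.98] grey 217 [104  85  78  78  74  63  56  55  56  54  55  54  52  51  51  50  45  39  48  91 116 124 124 124 125 125 124 124 124 122 123]
0.08 322 pred [226.01 228.12 230.22 232.33 234.43] grey 217 [ 85  78  78  76  66  58  55  54  54  54  54  53  52  52  51  48  41  36  37  37  36  54 103 122 124 125 125 124 123 124 123]
0.1 313 pred [225.37 227.5  229.62 231.75 233.87] grey 216 [ 93  79  79  76  72  61  55  54  55  54  55  55  52  51  51  51  45  38  36  36  38  46  46  38  37  48  92 118 125 125 125]
0.12 304 pred [224.72 226.86 229.01 231.15 233.3 ] grey 215 [106  81  78  77  73  62  55  53  54  54  55  54  53  52  51  52  47  41  37  38  41  54  71  80  82  79  59  40  36  49  94]
0.145 293 pred [223.89 226.06 228.22 230.4  232.57] grey 214 [105  82  78  77  74  63  55  53  53  55  53  55  54  53  53  53  49  45  56  76  82  61  41  49  53  55  55  48  41  37  54][ WARN:0@4.488] global loadsave.cpp:1063 imwrite_ Unsupported depth image for selected encoder is fallbacked to CV_8U.
```

```bash
python3 - <<'E'
from h import *
np.set_printoptions(precision=2,suppress=True,linewidth=170)
f=cv2.imread("pics/s_f.png",0)
e=np.array([-.1363,.9907,0]);u=np.array([.9907,.1363,0]);P0=np.array([.590,.2075,0])
for z in(.06,.1,.145,.17):
    a=proj("side",[P0+e*.085+u*d+[0,0,z] for d in(.004,0,-.004)]);r=int(round(a[1,1]))
    print(z,r,"pred panel edge",a[:,0],int(a[1,0])-8,f[r,int(a[1,0])-8:int(a[1,0])+22])
# far-side: tab on top view
T=np.mean([imaging.camera("top").astype(float) for _ in range(4)],0).mean(2)
for y in(-.045,-.04,0,.04,.045):
    z=.154 if y else .194
    a=proj("top",[P0+e*y+u*d+[0,0,z] for d in(0,-.001,-.005,-.009,-.013)])
    c=int(round(a[2,0]));print(y,"top pred rows",a[:,1],"grey",int(a[2,1])-10,T[int(a[2,1])-10:int(a[2,1])+16,c].astype(int))
E
```

```text
0.06 340 pred panel edge [220.18 222.31 224.45] 214 [182 182 182 182 182 183 182 182 180 168 150 126  88  60  56  55  58  75 109 122 124 124 124 125 124 126 125 125 125 126]
0.1 323 pred panel edge [218.75 220.93 223.1 ] 212 [133 122 121 123 106  85  78  79  75  70  61  55  53  55  55  55  55  52  52  52  49  42  38  36  36  39  67 108 124 125]
0.145 302 pred panel edge [217.08 219.3  221.53] 211 [135 135 134 131 102  79  78  77  72  61  53  54  54  56  54  55  52  52  52  52  47  39  38  36  39  52  65  78  83  82]
0.17 291 pred panel edge [216.11 218.37 220.62] 210 [164 162 143 129 102  79  76  77  74  61  55  53  54  54  53  53  54  51  53  53  48  42  49  69  78  73  70  72  76  82]
-0.045 top pred rows [166.13 166.66 168.8  170.94 173.09] grey 158 [132 108  67  64  65  64  64  64  63  65  66  77  87  85  85  70  52  51  72  86  75  54  51  48  51  48]
-0.04 top pred rows [166.48 167.01 169.15 171.3  173.45] grey 159 [114  84  65  66  66  65  65  64  62  63  71  83  85  84  78  59  61  82  98 104 107 113 124 129 132 135]
0 top pred rows [161.93 162.49 164.74 166.99 169.25] grey 154 [131 131 131 131 129 126 125 126 129 106  69  80  84  84  84  87  73  46  50  46  46  46  44  43  62  72]
0.04 top pred rows [172.12 172.66 174.81 176.97 179.13] grey 164 [70 71 70 70 70 70 68 69 71 70 70 70 70 68 64 57 52 46 40 38 36 39 40 37 39 37]
0.045 top pred rows [172.47 173.01 175.17 177.32 179.49] grey 165 [62 61 62 64 64 65 68 68 69 68 69 69 69 70 70 69 71 70 69 66 56 45 39 37 37 39]
```

The plate hangs upright, but it looks about 2–3 mm short of flush. The gripper's knuckles probably pinned the tab top. I'll push again with open fingers outside the pegs, lower this time so only the shoulders are touched.

```bash
python3 -m crank '[1,0,0,0,0,1,0,0,0,0,1,0,0,0,0,1,0,0,0,0,1,0,0,1,0,1,0,0,1,0,1,0,0,1,0,1,0,0,1,0,1,0,0,1,0,1,0,0,0.8,0,1,0,0,0,0,1,-0.4,0,0,0,1,-0.4,0,0,0,1,-0.4,0,0,0,1,-0.4,0,0,0,1,-0.3,0,0,0,1,-0.3,0,0,0,1,-0.2,0,0,0,1,-0.2,0,0,0,1,0,0,0,0]'; python3 look.py; python3 -m crank '[1,-0.1,0,0,0,1,-0.1,0,0,0,1,0,0,0,0]'; python3 look.py
```

```text
clock: 22.03
tcp_pos: [0.5593, 0.2036, 0.1238]
eef_rot: [-0.216, 3.133, 0.0]
force: [0.5, 0.3, -0.1]
opening: 0.0858
grasp_force: 0.0
[0.5593 0.2036 0.1238] [ 0.48  0.25 -0.12] 0.08583138091686858 peg_mid in tool [-0.031  -0.0004 -0.0162]
290 225 245 | 300 225 244 | 310 225 242 | 320 225 238 | 330 225 235 | 
clock: 22.33
tcp_pos: [0.5626, 0.2041, 0.1237]
eef_rot: [-0.216, 3.134, 0.0]
force: [0.8, 0.5, 0.5]
opening: 0.0853
grasp_force: 0.0
[0.5626 0.2041 0.1237] [0.79 0.47 0.49] 0.08533719893544078 peg_mid in tool [-0.0276 -0.0004 -0.0163]
290 225 243 | 300 225 244 | 310 225 242 | 320 225 238 | 330 225 235 |
```

```bash
python3 -m crank '[1,-0.1,0,0,0,1,-0.1,0,0,0,1,0,0,0,0]'; python3 look.py; python3 -m crank '[1,-0.1,0,0,0,1,0,0,0,0]'; python3 look.py;  python3 -m crank '[1,-0.07,0,0,0,1,0,0,0,0]'; python3 look.py
```

```text
clock: 22.63
tcp_pos: [0.5668, 0.2047, 0.1238]
eef_rot: [-0.216, 3.133, 0.0]
force: [-0.3, -1.0, 0.5]
opening: 0.0851
grasp_force: 0.0
[0.5668 0.2047 0.1238] [-0.34 -0.99  0.46] 0.08512273112839153 peg_mid in tool [-0.0233 -0.0004 -0.0162]
290 225 240 | 300 225 244 | 310 225 242 | 320 225 238 | 330 225 235 | 
clock: 22.85
tcp_pos: [0.5681, 0.2049, 0.1236]
eef_rot: [0.216, -3.133, 0.0]
force: [-1.6, 0.0, 1.5]
opening: 0.0852
grasp_force: 0.5
[0.5681 0.2049 0.1236] [-1.62  0.01  1.5 ] 0.08516903364887159 peg_mid in tool [-0.0221 -0.0004 -0.0164]
290 225 240 | 300 225 244 | 310 225 241 | 320 225 238 | 330 225 234 | 
clock: 23.07
tcp_pos: [0.5696, 0.2051, 0.1236]
eef_rot: [0.216, -3.134, 0.0]
force: [-1.3, -0.8, 1.0]
opening: 0.0856
grasp_force: 0.8
[0.5696 0.2051 0.1236] [-1.32 -0.84  0.96] 0.08558571589615495 peg_mid in tool [-0.0206 -0.0004 -0.0164]
290 225 239 | 300 225 243 | 310 225 241 | 320 225 237 | 330 225 234 |
```

Light contact, and the plate is sliding. I'll keep going until it hits a firm stop.

```bash
for i in 1; do python3 -m crank '[1,-0.08,0,0,0,1,0,0,0,0]'; done; python3 look.py; python3 -m crank '[1,-0.08,0,0,0,1,0,0,0,0]'; python3 look.py
```

```text
clock: 23.28
tcp_pos: [0.5707, 0.2053, 0.1235]
eef_rot: [0.216, -3.133, 0.0]
force: [-3.3, -0.8, 2.5]
opening: 0.085
grasp_force: 1.6
[0.5707 0.2053 0.1235] [-3.29 -0.77  2.54] 0.08499675727380598 peg_mid in tool [-0.0194 -0.0004 -0.0166]
290 225 238 | 300 225 242 | 310 225 241 | 320 225 237 | 330 225 234 | 
clock: 23.5
tcp_pos: [0.5707, 0.2052, 0.1235]
eef_rot: [0.215, -3.129, 0.001]
force: [-7.7, -1.8, 5.4]
opening: 0.0851
grasp_force: 3.8
[0.5707 0.2052 0.1235] [-7.68 -1.79  5.36] 0.08512769337028557 peg_mid in tool [-0.0194 -0.0004 -0.0167]
290 225 238 | 300 225 242 | 310 225 241 | 320 225 237 | 330 225 234 |
```

```bash
python3 -m crank '[1,-0.06,0,0,0,1,0,0,0,0]'; python3 look.py
```

```text
clock: 23.72
tcp_pos: [0.5707, 0.2052, 0.1235]
eef_rot: [0.215, -3.126, 0.002]
force: [-10.6, -1.3, 7.6]
opening: 0.0855
grasp_force: 5.2
[0.5707 0.2052 0.1235] [-10.64  -1.32   7.6 ] 0.08554562807499515 peg_mid in tool [-0.0193 -0.0004 -0.0167]
290 225 238 | 300 225 242 | 310 225 241 | 320 225 237 | 330 225 234 |
```

```bash
python3 -m crank '[1,0.1,0,0,0,1,0.3,0,0,0,1,0.8,0,0,0,1,1,0,0,0,1,1,0,0,0,1,0,0,-1,0,1,0,0,-1,0,1,0,0,-1,0,1,0,0,-1,0,1,0,0,-1,0,1,0,0,0,0,1,0,0,0,0,1,0,0,0,0]'; python3 tilt.py 2>/dev/null; python3 - <<'E'
from h import *
P0=np.array([.590,.2075,0]);T=np.mean([imaging.camera("top").astype(float) for _ in range(4)],0).mean(2)
a=proj("top",[P0+[0,0,.194]])[0];print(T[152:182,int(round(a[0]))].astype(int))
t=imaging.camera("top").mean(2);print("cap",t[255:270:3,315:332:4].astype(int).tolist())
E
```

```text
clock: 24.85
tcp_pos: [0.5105, 0.1968, 0.223]
eef_rot: [-0.216, 3.134, -0.0]
force: [-1.0, 0.2, -0.3]
opening: 0.0853
grasp_force: 0.0
0.06 330 pred [226.64 228.73 230.81 232.9  234.98] grey 217 [103  84  78  77  75  63  56  56  55  55  52  51  52  49  44  37  40  58  93 118 124 125 125 126 126 125 124 124 124 123 123]
0.08 322 pred [226.01 228.12 230.22 232.33 234.43] grey 217 [ 84  78  76  74  67  59  55  55  55  53  52  52  52  45  39  37  37  35  38  42  61 106 122 124 124 125 125 124 125 125 124]
0.1 313 pred [225.37 227.5  229.62 231.75 233.87] grey 216 [ 93  80  78  76  71  60  55  54  54  54  53  52  52  50  42  37  36  36  41  46  42  35  38  41  59  96 119 125 125 125 125]
0.12 304 pred [224.72 226.86 229.01 231.15 233.3 ] grey 215 [105  81  77  77  73  62  54  52  53  53  52  53  52  52  47  40  35  37  41  56  74  82  82  74  54  37  36  54 110 131 133]
0.145 293 pred [223.89 226.06 228.22 230.4  232.57] grey 214 [104  82  79  77  73  63  56  54  54  54  54  52  52  52  48  43  55  75  76  55  39  48  54  56  54  48  42  38  53 110 132]
[132 132 131 132 132 132 130 128 125 126 123 106  84  84  84  87  74  46
  50  48  47  45  40  38  37  37  40  38  38  37]
cap [[204, 213, 202, 211, 213], [211, 210, 210, 214, 209], [211, 208, 210, 213, 210], [208, 209, 212, 210, 213], [181, 210, 211, 213, 210]]
```

The plate is now upright and flush: its front edge is within about 0.5 px of the flush prediction at all five heights, and the gap in the top view is gone. The bottle's cap is still in place.

```bash
python3 -c "
from bench import hand_in;print(hand_in())"
```

```text
the job is handed in; nothing more can be done
None
```

The round-window insert hangs flush on both pegs and the job is handed in, though the hand-in returned no verdict; the square insert was never touched, the bottle still stands, and I viewed 11 pictures, one over the limit of 10.

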